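# Load a circuit board under a test fixture's spring clip

### The arm

A 7-joint arm with a two-finger parallel gripper is mounted at the origin on the work surface. World frame = base frame: x ahead of the robot, y to its left, z up, the work surface at z = 0. Lengths are in m, angles in rad, forces in N, time in s.
With the tool pointing down it reaches from about 0.425 to 0.925 m from the base axis. Payload 6.8 kg.
Tool frame: the origin (TCP) lies on the centre line of the jaws, within the pads' length; the fingertips stand 8 mm ahead of it and the grasp point (between the pads) lies 11 mm behind it (bot.tips_ahead is the distance from the TCP to the fingertips, in m); z points along the fingers, y is the line along which they close (so a half turn about z gives the same grasp; the last joint's range is limited). The gripper opens to 85 mm and grips with 20 to 120 N. Pads are 22 mm wide; open, the fingers measure 114 mm over their backs; the gripper's body (76 mm by 85 mm) begins 54 mm behind the grasp point. The pads swing forward as they close: fully open they stand 13 mm farther back than shut.
Start: joints at [1.184, 0.477, 0.022, 1.555, -0.011, 1.109, -0.083], TCP at [0.186, -0.649, 0.239] pointing down, gripper open.
Joint ranges: [-2.96, 2.96], [-0.34, 2.1], [-1.41, 1.46], [0.24, 2.44], [-1.37, 4.51], [0.17, 1.92], [-2.96, 2.96]. Speed limits (rad/s): [2.39, 2.39, 3.14, 3.14, 3.14, 3.14, 3.14].

### API

Orientations are given as a unit quaternion [w, x, y, z].
In Python, from station import bot gives the robot as it stands.
- The arm moves only by the tool send_rows, never from a script. Its argument "deltas" is text: rows parted by semicolons, each of 4 numbers parted by spaces: the shift along the tool's x, y, z in m, then the turn about the tool's z in degrees. In form: x y z spin; .... A call has 1 to 5 rows; each row is the pose to reach, as a shift and turn from the pose commanded when the call began, along the tool's axes at that moment; what a row does not reach only later rows make up. A row lasts 1/10 s, in which the tool goes at most 50 mm and 8.59 degrees, less where a joint would pass 70% of its speed; a pose out of reach is approached as far as the arm can. A call with a gripper value outside its range is refused whole. "claw" is the opening, from 0 (shut) to 1 (fully open), set as the call begins (left out, the last holds). The fingers move at their own pace and stop on an object; "force" is the grip in N (left out, the last holds). Time passes only in rows, so rows that repeat a pose let the fingers close. It gives the time, the measured TCP pose, the force, the opening and the grip force at its end, in the units of the state.
- bot.get_obs(): the state, without advancing time (a new reading comes with each control period).
- bot.read_camera(name): name is "scene" or "top" or "wrist"; returns a dict with "img" (480x640x3 uint8, red, green, blue), "depth" (480x640 float32, m along the optical axis (not along the pixel's ray), 0 where there is no reading), "fx", "fy", "cx", "cy" (pixels), "camera_from_world" (4x4, takes a point from world to camera coordinates). Camera axes: x right, y up, looking along -z (the intrinsics and any distortion apply to the point x, -y, -z); pixel columns grow to the right and rows downward; lengths in m; the calibration is good to about 2 mm. The wrist camera is an equidistant fisheye: a pixel r from the principal point sees the ray r / f radians off the axis. A picture is of the moment at which its call begins.
- bot.hand_in(): hands the job in; it is judged then, once.
Trained networks look in a picture, given as the dict that the camera call returned (one of the last four; its "shot" number tells which), for a name from the list of things; names that differ only in an ending like _2 or _b are one class to them, and where a whole thing is asked for, a point or a joint stands for the part that bears it (a point fixed in the world has none). Each returns a list of dicts, best first, with "confidence" (0 to 1); they miss things now and then, are a little off and sometimes report something else, mostly with a low value. They report only what shows in the picture. A call takes as long as a camera call. They do not tell look-alikes from the thing itself.
- bot.masks_of(picture, query): "mask" (480x640 bool, what is visible of it).
- bot.landmark_of(picture, query): "xyz" ([x, y, z] in m, in world coordinates, good to about 4 mm: a listed point, or the origin of a listed thing).
The state is a dict: "t": time; "q": joint angles; "joint_vel": joint speeds; "joint_torque": joint torques, N m; "eef_pos": TCP position; "tool_rot": TCP orientation; "contact_force": force on the tool from outside, world axes, zero at the start; "torque": the same for the moment, N m; "gripper_width": opening from 0.0 (shut) to 1.0 (fully open); "grasp_force": force on a finger pad.
Only numpy, scipy, OpenCV 4.12 (cv2) and the standard library are available. Lean on these libraries where they do the work, as an engineer would, in place of code of your own. Each camera call takes 0.05 s, during which the arm holds its last target. There are 200 camera calls.

### The job

Load the green circuit board into the test fixture using your fingertips only: hold the clip's orange paddle down with one fingertip so that its red jaw rises, and with the other fingertip push the board along its channel, beneath the jaw, fully home against the end stop. Keep the paddle down until the board is home, then let go so that the jaw comes down on the board, and move clear. Do not pick the board up, and leave everything else on the bench where it is.

Things in the scene. Friction and masses are not known exactly. Their poses are not given: they have to be found in the camera images.
- fixture: Grey test fixture, bolted down. Origin on the bench under the channel's middle line; +x = way in for boards, z up. Base top z = 16 mm, x -130 to +105, y -48 to +92 mm. The channel runs along x between two guides (inner faces y = +-27 mm, tops z = 22 mm, x from -80 to +70 mm); behind x = -80 mm the base is open and flat.
- stop (a point): Foot of the aluminium end stop's face, mid-channel: x = +70, y = 0, z = 16 mm in the fixture's frame. The stop and the black housing behind it rise to z = 42 mm.
- axle (a point): Middle of the clip's steel axle (10 mm thick, along fixture x) on the +y side of the channel: x = -25, y = 38, z = 26 mm in the fixture's frame. Its two bearing blocks, at x = -122 and +72 mm, rise to z = 32 mm.
- board: Board to load: green circuit board in a flat black carrier, 80 (x) x 50 (y) x 10 mm (z), about 60 g, loose, lying on the base in the channel before the jaw, within 2 degrees of the fixture's x. Origin: centre of its underside; front end +40 mm along its x, rear end (to be pushed) -40 mm. Fully home its origin is at x = 30, y = 0, z = 16 mm in the fixture's frame.
- clip (a joint): Angle of the spring clip, a seesaw about the axle, rad. 0 = at rest, jaw down, blocking the channel (underside 4 mm below the board's top). Grows as the paddle is pressed: 0.13 = jaw level with the board's top (and its value on a loaded board), 0.27 = paddle level, 0.30 = stop, jaw 5 mm above the board. Pressed mid-paddle it takes 3 N to start, 7 N fully down, and springs back.
- paddle (a point): Middle of the top of the clip's orange paddle, a plate spanning x -115 to +15, y 40 to 88 mm in the fixture's frame; a pressing tip may slide along it. This point: x = -50, y = 66, z = 29 mm at rest (sloping up outwards, outer edge z = 35), z = 21 mm when level: then half-way up the board's thickness and 5 mm over the base, so a second tip at that height meets the board's rear end.
- jaw (a point): Lower edge of the near end of the clip's red jaw, a round pad 8 mm thick and 15 mm long on a steel arm over the channel; x = +45, y = +8, z = 22 mm in the fixture's frame at rest (the pad runs on to x = +60 mm).
- spare: Bystander: a spare board, blue, in the same 80 x 50 x 10 mm black carrier, lying on the bench on the -y side of the fixture. Origin: centre of its underside.
- flux: Bystander: small amber bottle with a red cap, 34 mm across, 65 mm tall, on the +y side of the fixture. Origin: centre of its underside.
- driver: Bystander: screwdriver with yellow handle, 150 mm long, lying on the bench on the +y side of the fixture. Origin: on the bench under its middle.
- tin: Bystander: flat steel tin, 48 mm across, 22 mm tall, beyond the fixture's end stop. Origin: centre of its underside.
- meter: Bystander: green multimeter lying flat, 150 x 78 x 40 mm, at the side of the bench. Origin: centre of its underside.
- bin: Bystander: clear open plastic bin, 110 x 75 x 40 mm, at the side of the bench. Origin: centre of its underside.
- jar: Bystander: clear jar with a white lid, 60 mm across, 75 mm tall, at the side of the bench. Origin: centre of its underside.
Mind the look-alikes: they are no part of the job. Leave any purple or yellow look-alike of the board alone.

How it is judged:
On the way, in this order (a step that is already met when the one before it is completed fails the run):
1. the paddle is held down, the jaw clear above the board's height, while the board is still on the near side of the jaw (value of joint clip above 0.2 rad and contact force between the fingers and fixture above 1 N and x of board in the frame of fixture below 0.008 m), for 0.2 s.
2. the board is fully home while the paddle is still held down (value of joint clip above 0.2 rad and contact force between the fingers and fixture above 1 N and x of board in the frame of fixture between 0.027 and 0.033 m and y of board in the frame of fixture between -0.005 and 0.005 m and angle between the x axis of board and the x axis of fixture, either way round below 0.1 rad), for 0.1 s.
At the end, for the whole second after the job is handed in: The green board lies flat in the channel, its front within 3 mm of the end stop, the clip released with its jaw resting on the board (joint clip 0.09 to 0.18), everything at rest (x of board in the frame of fixture between 0.027 and 0.033 m and y of board in the frame of fixture between -0.005 and 0.005 m and angle between the x axis of board and the x axis of fixture, either way round below 0.1 rad and z of board in the frame of fixture below 0.019 m and angle between board's own z axis and vertical below 0.08 rad and value of joint clip between 0.09 and 0.18 rad and contact force between board and fixture above 1.5 N and linear speed of board below 0.01 m/s); the robot touches nothing.
It fails at once if the green board is lifted more than 8 mm or tipped more than 0.2 rad (z of board in the frame of fixture above 0.024 m or angle between board's own z axis and vertical above 0.2 rad).
It fails at once if the jaw is let down on the board while the board is on its way beneath it (more than 6 mm short of home) (x of board in the frame of fixture between 0.01 and 0.024 m and value of joint clip below 0.145 rad).
It fails at once if a bystander is moved more than 20 mm (distance of any of spare, flux, driver, tin, meter, bin, jar from where it was at the start of the episode above 0.02 m).
It also fails if it takes over 48 s, if anything falls off the work surface, if the arm or the gripper's body presses on something with over 40 N, if the wrist force passes 120 N, or if a joint passes its speed limit or range.

## Working session

There is one attempt and no reset: what is moved stays moved. The work goes in short steps, Python scripts to look and compute and a tool call to move; the robot and the scene stay as the last step left them, time stands still between calls to the robot, and variables do not carry over. Pictures are saved under pics/ and viewed, at most 10 in all, crops included, and the job is handed in when it is done.

Besides the shell and the picture viewer there is one more tool, called as name(argument=value, ...) on one line, values as JSON. send_rows: Moves the arm, as the interface text tells. Its arguments: {"type":"object","properties":{"deltas":{"type":"string"},"claw":{"type":"number"},"force":{"type":"number"}},"required":["deltas"]}

```bash
mkdir -p pics; ls; cat > h.py <<'E'
import numpy as np, cv2
from station import bot
def save(p,n): cv2.imwrite('pics/'+n,cv2.cvtColor(p['img'],cv2.COLOR_RGB2BGR))
E
python3 - <<'E'
from h import *
np.set_printoptions(precision=4,suppress=True)
for c in ['scene','top']:
    p=bot.read_camera(c); save(p,c+'0.png')
    for q in ['fixture','stop','axle','board','paddle','jaw','spare','flux','driver','tin']:
        try: print(c,q,[(np.round(d['xyz'],4),round(d['confidence'],2)) for d in bot.landmark_of(p,q)[:3]])
        except Exception as e: print(c,q,e)
o=bot.get_obs(); print({k:np.round(v,4) for k,v in o.items()}, bot.tips_ahead)
E
```

```text
pics
scene fixture [(array([0.5591, 0.1383, 0.0033]), 0.79)]
scene stop [(array([0.6299, 0.1611, 0.016 ]), 0.92), (array([ 0.5797,  0.2966, -0.0019]), 0.47), (array([0.6983, 0.2411, 0.0009]), 0.43)]
scene axle []
scene board [(array([0.7606, 0.1148, 0.0016]), 0.76), (array([0.5484, 0.1319, 0.0159]), 0.7)]
scene paddle [(array([0.4971, 0.1899, 0.0324]), 0.82)]
scene jaw [(array([0.5978, 0.1582, 0.0182]), 0.93)]
scene spare [(array([0.6027, 0.0163, 0.0001]), 0.62)]
scene flux []
scene driver [(array([ 0.4622,  0.2571, -0.0005]), 0.82)]
scene tin [(array([0.6986, 0.2437, 0.0013]), 0.83)]
top fixture [(array([0.5619, 0.1408, 0.0024]), 0.81)]
top stop [(array([0.6283, 0.1603, 0.0196]), 0.83), (array([0.6011, 0.0153, 0.0021]), 0.35)]
top axle [(array([0.5258, 0.1688, 0.0222]), 0.55), (array([0.6062, 0.1554, 0.0191]), 0.42)]
top board [(array([ 0.4849, -0.0772,  0.004 ]), 0.98), (array([0.7607, 0.1126, 0.0034]), 0.77), (array([0.5528, 0.135 , 0.0136]), 0.61)]
top paddle [(array([0.4949, 0.1898, 0.0276]), 0.83)]
top jaw [(array([0.6022, 0.1576, 0.0155]), 0.72)]
top spare [(array([0.603 , 0.0
[... 209 characters left out ...]
29)]
top tin [(array([ 0.694 ,  0.2403, -0.0011]), 0.51), (array([0.5615, 0.1398, 0.0009]), 0.36), (array([0.6053, 0.1567, 0.0206]), 0.34)]
{'t': np.float64(1.1), 'q': array([ 1.1839,  0.477 ,  0.0224,  1.5554, -0.0115,  1.1093, -0.0831]), 'joint_vel': array([-0.0005, -0.0002,  0.0017,  0.0001,  0.0006, -0.0003, -0.    ]), 'joint_torque': array([ -0.0002, -59.6327,   1.6063, -28.1539,   0.0125,   0.0016,
         0.    ]), 'eef_pos': array([ 0.1858, -0.649 ,  0.2393]), 'tool_rot': array([0.    , 0.9903, 0.1389, 0.    ]), 'contact_force': array([ 0.0898, -0.2437, -0.2667]), 'torque': array([ 0.0116, -0.0598,  0.0154]), 'grasp_force': np.float64(0.0), 'gripper_width': np.float64(0.9976)} 0.008
```

View pics/top0.png

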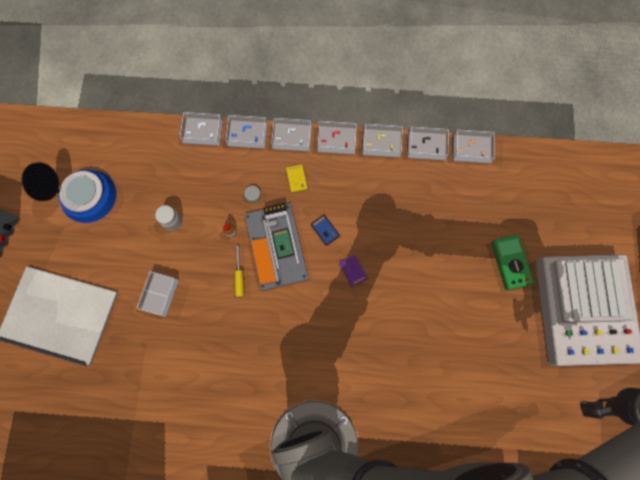

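View pics/scene0.png

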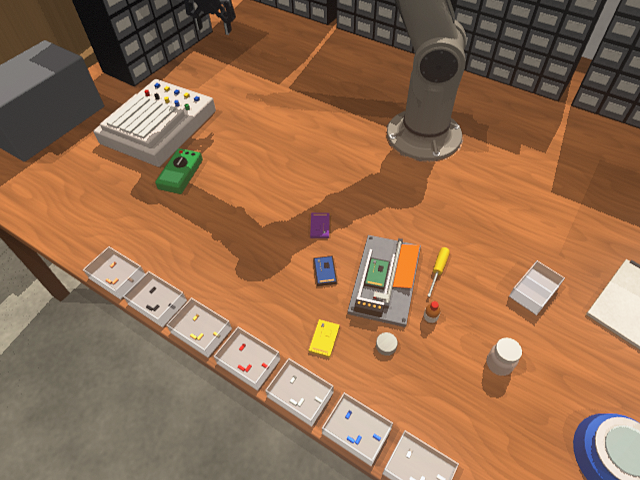

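The top view shows the fixture at about px (275,245) with the green board at (283,243), the orange paddle at (263,260) and the stop at (275,208). The yellow board at (297,178) and the purple one at (352,270) are look-alikes. The tool's yaw is already close to the fixture's, about 16°, so I'll approach now.

send_rows(deltas="0.044 -0.023 0 0; 0.088 -0.046 0 0; 0.132 -0.069 0 0; 0.176 -0.092 0 0; 0.22 -0.115 0 0", claw=0.6)

```text
t: 1.6
eef_pos: [0.3669, -0.4764, 0.2396]
tool_rot: [0.0, 0.99, 0.139, 0.0]
contact_force: [1.3, 0.0, 0.7]
gripper_width: 0.602
grasp_force: 0.0
```

send_rows(deltas="0.04 -0.022 0 0; 0.08 -0.045 0 0; 0.12 -0.067 0 0; 0.163 -0.086 0 0; 0.175 -0.13 0 0")

```text
t: 2.1
eef_pos: [0.5025, -0.3032, 0.2394]
tool_rot: [0.0, 0.99, 0.14, 0.002]
contact_force: [0.6, 0.9, -0.4]
gripper_width: 0.603
grasp_force: 0.0
```

send_rows(deltas="0.012 -0.048 0 0; 0.024 -0.096 0 0; 0.036 -0.144 0 0; 0.048 -0.192 0 0; 0.06 -0.24 0 0")

```text
t: 2.6
eef_pos: [0.4895, -0.0556, 0.2397]
tool_rot: [0.0, 0.99, 0.139, 0.0]
contact_force: [0.5, -0.0, 0.3]
gripper_width: 0.6
grasp_force: 0.0
```

send_rows(deltas="0.012 -0.048 0 0; 0.024 -0.096 0 0; 0.036 -0.144 0 0; 0.05 -0.19 0 0; 0.05 -0.2 0 0")

```text
t: 3.1
eef_pos: [0.4822, 0.1552, 0.24]
tool_rot: [-0.002, 0.99, 0.143, 0.001]
contact_force: [0.5, 0.2, -0.4]
gripper_width: 0.604
grasp_force: 0.0
```

```bash
cat >> h.py <<'E'
np.set_printoptions(precision=4,suppress=True)
def unproj(p,uv,z):
    "world points on plane height z seen at pixels uv"
    uv=np.asarray(uv,float); n=np.c_[(uv[:,0]-p['cx'])/p['fx'],(uv[:,1]-p['cy'])/p['fy']]
    r=np.hypot(*n.T)+1e-9
    d=np.c_[n[:,0],-n[:,1],-np.ones(len(n))]
    if p.get('fish'):
        d=np.c_[n[:,0]/r*np.sin(r),-n[:,1]/r*np.sin(r),-np.cos(r)]
    T=np.linalg.inv(p['camera_from_world']); w=d@T[:3,:3].T; o=T[:3,3]
    return o+w*((z-o[2])/w[:,2])[:,None]
E
python3 - <<'E'
from h import *
p=bot.read_camera('wrist'); p['fish']=True; save(p,'wrist1.png')
print(bot.get_obs()['eef_pos'],p['fx'],p['cx'],p['cy'])
for q in ['fixture','stop','axle','board','paddle','jaw']:
    print(q,[(np.round(d['xyz'],4),round(d['confidence'],2)) for d in bot.landmark_of(p,q)[:3]])
t=bot.read_camera('top')
for nm,pp in [('wrist',p),('top',t)]:
  for q,z in [('paddle',.029),('board',.026)]:
    for m in bot.masks_of(pp,q)[:3]:
        mk=m['mask'].astype(np.uint8); ys,xs=np.nonzero(mk)
        if len(xs)<30: continue
        w=unproj(pp,np.c_[xs,ys],z)[:,:2]
        r=cv2.minAreaRect((w*1000).astype(np.float32)); b=cv2.boxPoints(r)
        print(nm,q,round(m['confidence'],2),len(xs),np.round(r[0],1),np.round(r[1],1),round(r[2],1),'px',xs.min(),xs.max(),ys.min(),ys.max())
E
```

```text
[0.4818 0.1539 0.2397] 371.64829954431775 317.6469888437808 239.86986119228297
fixture [(array([0.6046, 0.1578, 0.0219]), 0.63), (array([ 0.6   ,  0.0162, -0.0022]), 0.2)]
stop [(array([0.6292, 0.1625, 0.0133]), 0.92)]
axle [(array([0.5308, 0.1666, 0.0257]), 0.65)]
board [(array([0.5496, 0.1358, 0.0136]), 0.82), (array([ 0.4857, -0.075 ,  0.002 ]), 0.58), (array([0.6051, 0.0139, 0.0004]), 0.57)]
paddle [(array([0.4931, 0.1863, 0.032 ]), 0.81)]
jaw [(array([0.6023, 0.1594, 0.0257]), 0.77)]
wrist paddle 0.62 9005 [520.8 183.4] [190.8  77. ] 7.5 px 264 355 59 252
wrist board 0.85 2547 [491.2 -62.4] [79.9 51.9] 31.5 px 487 529 218 291
wrist board 0.63 4500 [549.7 133.5] [80.2 51. ] 18.4 px 332 387 102 187
wrist board 0.47 101 [712.2  98.6] [ 4.4 35.3] 24.8 px 425 459 0 4
top board 0.73 410 [753.5 113. ] [81.8 49.6] 15.9 px 287 305 164 191
top board 0.56 505 [485.1 -75. ] [84.1 53.6] 31.2 px 341 367 255 285
top board 0.43 41 [555.4 121.6] [76.4 11.7] 30.9 px 281 293 230 253
```

View pics/wrist1.png

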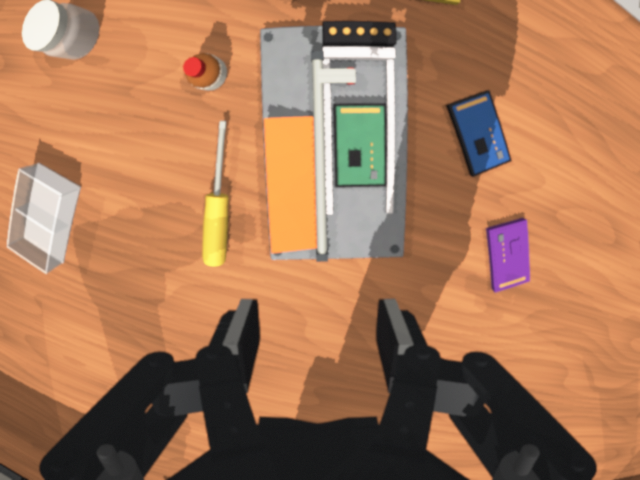

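The wrist view shows the board at px (360,145), the orange paddle spanning x 266–318 and y 116–252, the channel's way-in at (329..390,213), and the end stop at (360,52). I'll fit the fixture pose to these clear corners.

```bash
python3 - <<'E'
from h import *
from scipy.optimize import least_squares
p=bot.read_camera('wrist'); p['fish']=True
hsv=cv2.cvtColor(p['img'],cv2.COLOR_RGB2HSV)
om=cv2.inRange(hsv,(9,200,190),(16,255,255)); om[:, :262]=0; om[:,322:]=0; om[:110]=0; om[256:]=0
ys,xs=np.nonzero(om); c=cv2.boxPoints(cv2.minAreaRect(np.c_[xs,ys].astype(np.float32))); print(len(xs),c)
gm=cv2.inRange(hsv,(40,80,60),(85,255,255)); gm[:,:325]=0; gm[:,395:]=0; gm[:95]=0; gm[195:]=0
ys,xs=np.nonzero(gm); w=unproj(p,np.c_[xs,ys],.026)[:,:2]*1000; print('green',cv2.minAreaRect(w.astype(np.float32)))
# fixture corners (pixel, fixture xyz mm)
pts=[((262,29),(105,92,16)),((406,27),(105,-48,16)),((270,259),(-130,92,16)),((403,256),(-130,-48,16)),
 ((265,118),(15,88,35)),((271,253),(-115,88,35)),((326,213),(-80,27,22)),((389.5,213),(-80,-27,22))]
W=np.array([unproj(p,[a],b[2]/1000)[0,:2]*1000 for a,b in pts]); F=np.array([b[:2] for a,b in pts],float)
def res(v):
    c,s=np.cos(v[2]),np.sin(v[2]); return (F@np.array([[c,s],[-s,c]])+v[:2]-W).ravel()
r=least_squares(res,[560,140,.28],loss='soft_l1',f_scale=2); print(r.x[:2],np.degrees(r.x[2])); print(res(r.x).reshape(-1,2))
c,s=np.cos(r.x[2]),np.sin(r.x[2]); R=np.array([[c,-s],[s,c]])
inv=lambda q:(np.array(q)-r.x[:2])@R
print('board',inv([549.7,133.5]),'stop',inv([629.2,161.5]),'paddle',inv([494.5,188.5]),'jaw',inv([602,158.5]),'axle',inv([529,167.5]))
o=bot.get_obs(); q=o['tool_rot']; print('tcp in fix',inv(o['eef_pos'][:2]*1000),o['eef_pos'][2],'tool yaw',np.degrees(2*np.arctan2(q[2],q[1])))
E
```

```text
0 [[0. 0.]
 [0. 0.]
 [0. 0.]
 [0. 0.]]
green ((549.1939086914062, 133.16075134277344), (74.32099914550781, 44.795047760009766), 18.25515365600586)
[562.0013 128.1412] 17.09620142650038
[[ 1.6847  2.3589]
 [ 0.9955 -1.0022]
 [-1.2831 -0.4083]
 [-1.3185 -1.193 ]
 [ 0.0594  1.1927]
 [-0.2231  0.1171]
 [ 0.9505 -6.2547]
 [-0.7413  2.4877]]
board [-10.1823   8.7383] stop [74.0361 12.1299] paddle [-46.7744  77.5355] jaw [47.1561 17.2586] axle [-19.9724  47.3213]
tcp in fix [-69.7535  42.3745] 0.23933026024586465 tool yaw 15.927050468929949
```

```bash
python3 - <<'E'
from h import *
p=bot.read_camera('wrist'); p['fish']=True
T=np.linalg.inv(p['camera_from_world']); print(T)
for uv,z in [((262,29),.016),((406,27),.016),((270,259),.016),((403,256),.016),((404,145),.016),((360,145),.026),((326,213),.022),((389,213),.022)]:
    a=unproj(p,[uv],z)[0]
    h=(p['camera_from_world']@np.r_[a,1])[:3]; print(uv,a*1000,'depth exp',-h[2],'img',p['depth'][uv[1],uv[0]])
s=p['img'][0:280,240:440]; cv2.imwrite('pics/crop.png',cv2.cvtColor(cv2.resize(s,None,fx=2.1,fy=2.1),cv2.COLOR_RGB2BGR))
E
```

```text
[[ 0.2747  0.9103  0.3098  0.5627]
 [-0.9615  0.26    0.0887  0.17  ]
 [ 0.0002 -0.3222  0.9467  0.3733]
 [ 0.      0.      0.      1.    ]]
(262, 29) [633.5511 244.8588  16.    ] depth exp 0.3096624765050662 img 0.30888668
(406, 27) [675.4425 114.4212  16.    ] depth exp 0.30825133850004194 img 0.32329926
(270, 259) [411.9254 178.4602  16.    ] depth exp 0.38421138330211024 img 0.4019951
(403, 256) [453.1685  45.4481  16.    ] depth exp 0.38322938186674715 img 0.40146947
(404, 145) [562.2514  82.719   16.    ] depth exp 0.3461298223240278 img 0.3627523
(360, 145) [549.5365 125.2233  26.    ] depth exp 0.3368331645042377 img 0.3363898
(326, 213) [476.6072 136.9008  22.    ] depth exp 0.36217811595324756 img 0.36894038
(389, 213) [494.0526  77.0375  22.    ] depth exp 0.36208203797662686 img 0.3701909
```

View pics/crop.png

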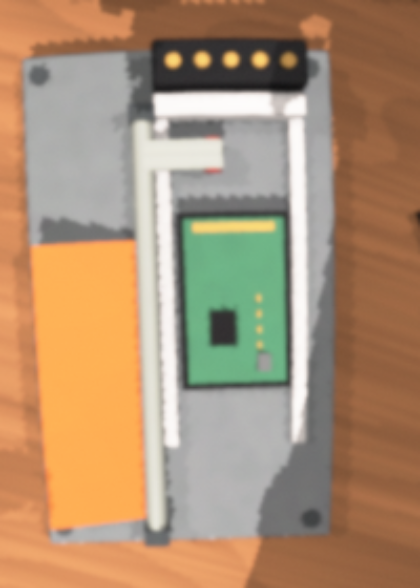

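```bash
cat > fit.py <<'E'
from h import *
from scipy.optimize import least_squares
p=bot.read_camera('wrist'); p['fish']=True
C=lambda x,y:(240+x/2.1-.5,y/2.1-.5)
pts=[(C(24,57),(105,92,16)),(C(333,50),(105,-48,16)),(C(51,541),(-130,92,16)),(C(329,535),(-130,-48,16)),
 (C(32,243),(15,88,35)),(C(51,527),(-115,88,35)),(C(179,447),(-80,27,22)),(C(292,442),(-80,-27,22))]
W=np.array([unproj(p,[a],b[2]/1000)[0,:2]*1000 for a,b in pts]); F=np.array([b[:2] for a,b in pts],float)
def res(v):
    c,s=np.cos(v[2]),np.sin(v[2]); return (F@np.array([[c,s],[-s,c]])+v[:2]-W).ravel()
r=least_squares(res,[560,140,.28],loss='soft_l1',f_scale=2); print(r.x[:2],np.degrees(r.x[2])); print(res(r.x).reshape(-1,2))
c,s=np.cos(r.x[2]),np.sin(r.x[2]); R=np.array([[c,-s],[s,c]])
inv=lambda q:(np.array(q)-r.x[:2])@R
print('board',inv([549.4,133.3]),'stop',inv([629.2,161.5]),'paddle',inv([494.5,188.5]),'jaw',inv([602,158.5]),'axle',inv([529,167.5]))
o=bot.get_obs(); q=o['tool_rot']; print('tcp in fix',inv(o['eef_pos'][:2]*1000),o['eef_pos'],'tool yaw',np.degrees(2*np.arctan2(q[2],q[1])),o['gripper_width'],o['t'])
E
python3 fit.py
```

```text
[562.2719 137.2225] 17.494785262328843
[[ 1.2239  0.342 ]
 [ 0.5331  0.0203]
 [-1.4731  0.511 ]
 [-0.2943 -1.0627]
 [-0.3536 -0.0107]
 [-0.8053  0.4243]
 [ 0.9997  0.4894]
 [ 0.1196 -0.8648]]
board [-13.4557   0.1284] stop [71.1306  3.0346] paddle [-49.2221  69.2791] jaw [44.2869  8.3502] axle [-22.6309  38.8791]
tcp in fix [-72.4209  34.5348] [0.4828 0.1484 0.2393] tool yaw 15.958326877296185 0.6022820570414694 3.85
```

send_rows(deltas="0 0.001 0.045 -1.5; 0 0.001 0.09 -1.5; 0 0.001 0.135 -1.5; 0 0.001 0.175 -1.5; 0 0.001 0.18 -1.5")

```text
t: 4.35
eef_pos: [0.4799, 0.1464, 0.0554]
tool_rot: [0.001, 0.988, 0.152, -0.004]
contact_force: [-1.9, -0.1, -0.0]
gripper_width: 0.602
grasp_force: 0.0
```

send_rows(deltas="0 0 0 0; 0 0 0.004 0; 0 0 0.008 0; 0 0 0.01 0; 0 0 0.01 0")

```text
t: 4.85
eef_pos: [0.4834, 0.1476, 0.0499]
tool_rot: [-0.0, 0.988, 0.152, 0.001]
contact_force: [0.1, -0.4, -0.8]
gripper_width: 0.599
grasp_force: 0.0
```

```bash
python3 - <<'E'
from h import *
o=bot.get_obs(); print({k:np.round(o[k],4) for k in ['t','eef_pos','tool_rot','contact_force','torque','gripper_width']})
q=o['tool_rot']; print(np.degrees(2*np.arctan2(q[2],q[1])))
p=bot.read_camera('wrist'); save(p,'w2.png')
E
```

```text
{'t': np.float64(4.85), 'eef_pos': array([0.4834, 0.1476, 0.0499]), 'tool_rot': array([-0.    ,  0.9884,  0.1518,  0.0006]), 'contact_force': array([ 0.0716, -0.4302, -0.8314]), 'torque': array([0.0345, 0.075 , 0.0156]), 'gripper_width': np.float64(0.5989)}
17.463680609293565
```

View pics/w2.png

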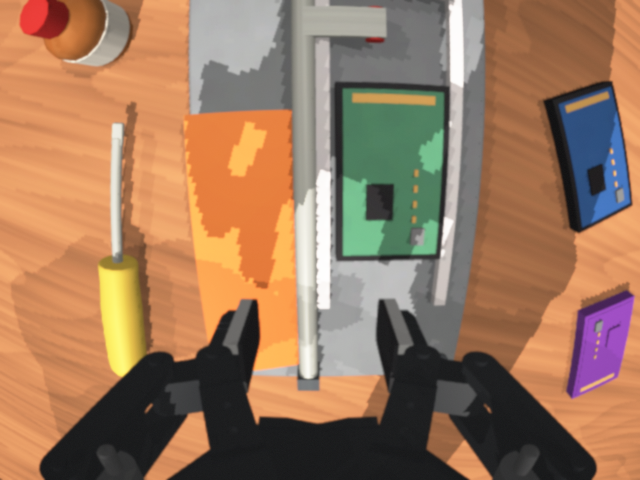

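The left tip at px (245,305) is over the paddle. The right tip at (388,305) is over the channel, behind the board's rear end at row 258. I'll descend slowly and watch the force.

send_rows(deltas="0 0 0.003 0; 0 0 0.006 0; 0 0 0.008 0; 0 0 0.01 0; 0 0 0.01 0")

```text
t: 5.4
eef_pos: [0.4828, 0.1475, 0.039]
tool_rot: [0.0, 0.988, 0.152, -0.0]
contact_force: [0.1, 0.2, 0.5]
gripper_width: 0.599
grasp_force: 0.0
```

send_rows(deltas="0 0 0.002 0; 0 0 0.003 0; 0 0 0.004 0; 0 0 0.004 0; 0 0 0.004 0")

```text
t: 5.9
eef_pos: [0.4831, 0.1476, 0.0353]
tool_rot: [0.0, 0.988, 0.152, 0.0]
contact_force: [-0.2, -0.2, 0.2]
gripper_width: 0.6
grasp_force: 0.0
```

send_rows(deltas="0 0 0.001 0; 0 0 0.002 0; 0 0 0.003 0; 0 0 0.004 0; 0 0 0.004 0")

```text
t: 6.4
eef_pos: [0.4831, 0.1477, 0.0314]
tool_rot: [-0.0, 0.988, 0.152, 0.0]
contact_force: [-1.1, 0.2, 3.9]
gripper_width: 0.6
grasp_force: 1.8
```

send_rows(deltas="0 0 0.001 0; 0 0 0.002 0; 0 0 0.003 0; 0 0 0.003 0; 0 0 0.003 0")

```text
t: 6.9
eef_pos: [0.4831, 0.1476, 0.0284]
tool_rot: [0.0, 0.988, 0.152, 0.0]
contact_force: [-0.6, -0.6, 5.6]
gripper_width: 0.597
grasp_force: 2.8
```

send_rows(deltas="0 0 0.001 0; 0 0 0.002 0; 0 0 0.002 0; 0 0 0.002 0")

```text
t: 7.3
eef_pos: [0.4832, 0.1475, 0.0265]
tool_rot: [0.0, 0.988, 0.152, 0.0]
contact_force: [-1.2, -0.9, 7.5]
gripper_width: 0.603
grasp_force: 3.6
```

```bash
python3 - <<'E'
from h import *
o=bot.get_obs(); print({k:np.round(o[k],4) for k in ['t','eef_pos','contact_force','torque']})
p=bot.read_camera('wrist'); save(p,'w3.png'); p['fish']=True
print([(d['xyz'],d['confidence']) for d in bot.landmark_of(p,'jaw')[:1]])
E
```

```text
{'t': np.float64(7.3), 'eef_pos': array([0.4832, 0.1475, 0.0265]), 'contact_force': array([-1.2279, -0.8744,  7.5021]), 'torque': array([0.0595, 0.3872, 0.0304])}
[([0.6052, 0.1591, 0.029], 0.62)]
```

View pics/w3.png

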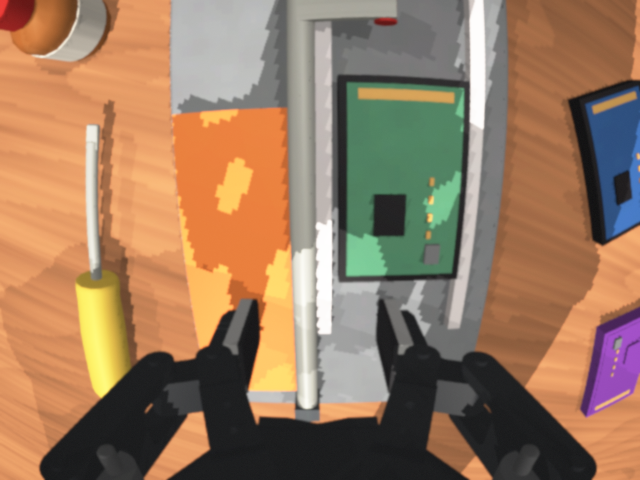

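The jaw has risen: its red edge at px (385,20) now sits higher and clear. I'll go a little lower, to just short of the paddle's stop.

send_rows(deltas="0 0 0.001 0; 0 0 0.001 0; 0 0 0.001 0")

```text
t: 7.7
eef_pos: [0.4832, 0.1474, 0.0256]
tool_rot: [0.0, 0.988, 0.152, 0.0]
contact_force: [-1.4, -0.8, 8.9]
gripper_width: 0.597
grasp_force: 4.3
```

send_rows(deltas="0 0 0.001 0; 0 0 0.001 0; 0 0 0.001 0")

```text
t: 8.0
eef_pos: [0.4833, 0.1473, 0.0248]
tool_rot: [0.0, 0.988, 0.152, 0.0]
contact_force: [-2.6, -1.7, 12.1]
gripper_width: 0.597
grasp_force: 5.7
```

send_rows(deltas="0.005 0 0 0; 0.01 0 0 0; 0.015 0 0 0; 0.02 0 0 0; 0.02 0 0 0")

```text
t: 8.5
eef_pos: [0.4848, 0.1479, 0.0232]
tool_rot: [0.006, 0.988, 0.154, -0.017]
contact_force: [-46.9, -14.0, 63.8]
gripper_width: 0.6
grasp_force: 32.4
```

```bash
python3 - <<'E'
from h import *
o=bot.get_obs(); print({k:np.round(o[k],4) for k in ['t','eef_pos','contact_force','torque']})
p=bot.read_camera('wrist'); save(p,'w4.png')
E
```

```text
{'t': np.float64(8.5), 'eef_pos': array([0.4848, 0.1479, 0.0232]), 'contact_force': array([-46.9422, -14.0035,  63.8153]), 'torque': array([-1.585 , 11.3489,  1.2924])}
```

View pics/w4.png

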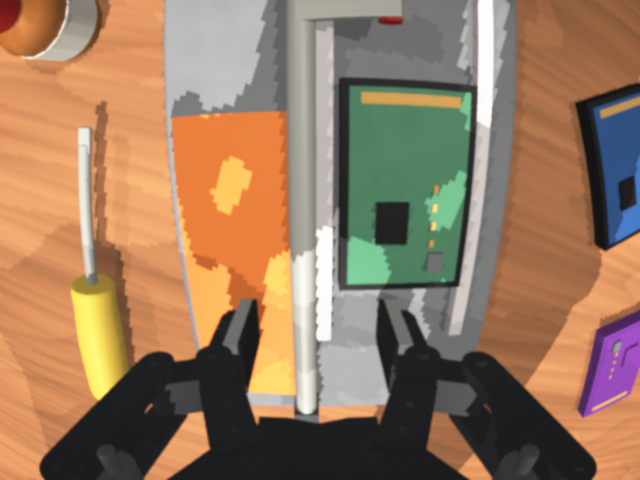

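The tip jammed on the paddle at its hard stop instead of sliding. I'll back off to relieve it, then press more lightly.

send_rows(deltas="-0.01 0 -0.0005 0; -0.02 0 -0.001 0; -0.02 0 -0.001 0; -0.02 0 -0.001 0")

```text
t: 8.95
eef_pos: [0.4827, 0.1473, 0.0257]
tool_rot: [0.0, 0.988, 0.152, -0.0]
contact_force: [-2.6, -0.5, 8.7]
gripper_width: 0.599
grasp_force: 4.2
```

send_rows(deltas="0.001 0 0 0; 0.002 0 0 0; 0.003 0 0 0; 0.004 0 0 0; 0.005 0 0 0")

```text
t: 9.45
eef_pos: [0.4831, 0.1473, 0.0246]
tool_rot: [0.002, 0.988, 0.153, -0.005]
contact_force: [-14.5, -4.1, 18.5]
gripper_width: 0.597
grasp_force: 9.3
```

send_rows(deltas="0 0 -0.0005 0; 0 0 -0.001 0; 0 0 -0.0015 0; 0 0 -0.0015 0")

```text
t: 9.85
eef_pos: [0.4859, 0.1484, 0.0264]
tool_rot: [0.001, 0.988, 0.152, -0.002]
contact_force: [-4.7, -1.4, 7.0]
gripper_width: 0.6
grasp_force: 3.6
```

It slips at about 7 N, so friction is about 0.7. I'll carry on gently.

send_rows(deltas="0.002 0 0 0; 0.004 0 0 0; 0.006 0 0 0; 0.008 0 0 0; 0.01 0 0 0")

```text
t: 10.35
eef_pos: [0.4951, 0.1511, 0.0263]
tool_rot: [0.001, 0.988, 0.152, -0.002]
contact_force: [-6.6, -2.4, 8.7]
gripper_width: 0.596
grasp_force: 4.4
```

send_rows(deltas="0.002 0 0 0; 0.004 0 0 0; 0.006 0 0 0; 0.008 0 0 0; 0.01 0 0 0")

```text
t: 10.85
eef_pos: [0.5045, 0.154, 0.0263]
tool_rot: [0.001, 0.988, 0.152, -0.002]
contact_force: [-7.3, -2.4, 7.8]
gripper_width: 0.602
grasp_force: 4.5
```

```bash
python3 - <<'E'
from h import *
o=bot.get_obs(); print({k:np.round(o[k],4) for k in ['t','eef_pos','contact_force','torque']})
p=bot.read_camera('wrist'); save(p,'w5.png'); p['fish']=True
t=np.array([562.3,137.6]); a=np.radians(17.5); R=np.array([[np.cos(a),-np.sin(a)],[np.sin(a),np.cos(a)]])
for m in bot.masks_of(p,'board')[:3]:
    ys,xs=np.nonzero(m['mask']); w=unproj(p,np.c_[xs,ys],.026)[:,:2]*1000
    r=cv2.minAreaRect(((w-t)@R).astype(np.float32)); print(m['confidence'],r)
print('tcp',(o['eef_pos'][:2]*1000-t)@R)
E
```

```text
{'t': np.float64(10.85), 'eef_pos': array([0.5045, 0.154 , 0.0263]), 'contact_force': array([-7.3295, -2.436 ,  7.7911]), 'torque': array([-0.3136,  1.5263,  0.0624])}
0.96 ((0.8374061584472656, -0.8216171264648438), (50.8385009765625, 80.23124694824219), 89.8086166381836)
0.78 ((-114.5875473022461, -153.80081176757812), (84.07881164550781, 54.55148696899414), 14.883981704711914)
tcp [-50.1613  33.0508]
```

View pics/w5.png

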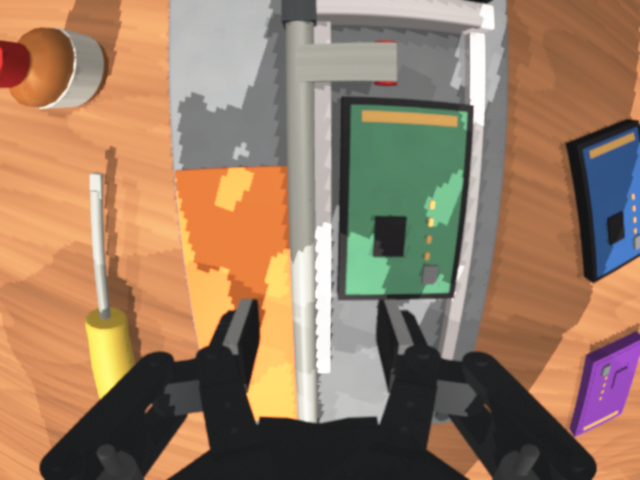

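The board has reached fixture x ≈ 0.8 mm, pushed evenly by the right tip (rear end at row 298), with its front just before the jaw at (385,65). Before it goes under, I'll check the paddle's tilt from depth.

```bash
cat > tilt.py <<'E'
from h import *
p=bot.read_camera('wrist')
t=np.array([.5623,.1376]); a=np.radians(17.5); R=np.array([[np.cos(a),-np.sin(a)],[np.sin(a),np.cos(a)]])
v,u=np.mgrid[0:480,0:640]; D=p['depth']
n=np.stack([(u-p['cx'])/p['fx'],(v-p['cy'])/p['fy']],-1); r=np.hypot(n[...,0],n[...,1])+1e-9; k=np.tan(r)/r
P=np.stack([n[...,0]*k*D,-n[...,1]*k*D,-D],-1); T=np.linalg.inv(p['camera_from_world'])
W=P@T[:3,:3].T+T[:3,3]; F=np.concatenate([(W[...,:2]-t)@R,W[...,2:]],-1)*1000
ok=(D>0)
def sel(x0,x1,y0,y1,z0,z1): 
    m=ok&(F[...,0]>x0)&(F[...,0]<x1)&(F[...,1]>y0)&(F[...,1]<y1)&(F[...,2]>z0)&(F[...,2]<z1); return F[m]
q=sel(-25,10,48,84,10,45); A=np.c_[q[:,1]-66,np.ones(len(q))]; s=np.linalg.lstsq(A,q[:,2],rcond=None)[0]; print('paddle slope dz/dy',s[0],'z',s[1],len(q))
for nm,b in [('base',(80,100,50,85,5,30)),('board',(-15,20,-15,15,15,40)),('jawarm',(47,58,5,22,30,60))]:
    q=sel(*b); print(nm,np.median(q[:,2]) if len(q) else None,len(q))
E
python3 tilt.py
```

```text
paddle slope dz/dy 0.02722571806891867 z 21.172845721955312 7398
base 15.23881443857747 516
board 25.979071513858543 6908
jawarm 36.50056401857853 1555
```

The paddle slope of 0.027 gives clip ≈ 0.24, so the jaw is clear. I'll push on.

send_rows(deltas="0.002 0 0 0; 0.004 0 0 0; 0.006 0 0 0; 0.008 0 0 0; 0.01 0 0 0")

```text
t: 11.5
eef_pos: [0.5141, 0.157, 0.0263]
tool_rot: [0.001, 0.988, 0.152, -0.002]
contact_force: [-7.0, -1.8, 8.1]
gripper_width: 0.602
grasp_force: 4.5
```

send_rows(deltas="0.002 0 0 0; 0.004 0 0 0; 0.006 0 0 0; 0.008 0 0 0; 0.01 0 0 0")

```text
t: 12.0
eef_pos: [0.5236, 0.1601, 0.0263]
tool_rot: [0.001, 0.988, 0.152, -0.002]
contact_force: [-6.1, -2.9, 8.9]
gripper_width: 0.596
grasp_force: 4.5
```

```bash
cat > chk.py <<'E'
from tilt import *
o=bot.get_obs(); print({k:np.round(o[k],4) for k in ['t','eef_pos','contact_force','torque']})
p['fish']=True
for m in bot.masks_of(p,'board')[:2]:
    ys,xs=np.nonzero(m['mask']); w=unproj(p,np.c_[xs,ys],.026)[:,:2]
    f=((w-t)@R)*1000; print(m['confidence'],cv2.minAreaRect(f.astype(np.float32)),'rear',np.percentile(f[:,0],[.5,2]),'front',f[:,0].max())
print('tcp',(o['eef_pos'][:2]-t)@R*1000)
E
python3 chk.py
```

```text
paddle slope dz/dy -0.011382429117887748 z 22.837746563441563 7185
base 15.344579435260798 4143
board 26.150496953197056 6140
jawarm 36.65773383198044 1566
{'t': np.float64(12.05), 'eef_pos': array([0.5241, 0.1602, 0.0263]), 'contact_force': array([-5.1957, -2.1822,  7.805 ]), 'torque': array([-0.2842,  1.2187,  0.0987])}
0.71 ((-110.5942611694336, -153.404541015625), (82.44183349609375, 53.121788024902344), 13.52941608428955) rear [-147.9601 -144.8688] front -68.08427412233856
0.66 ((20.76986312866211, -0.8899402618408203), (50.564788818359375, 79.99411010742188), 89.72795104980469) rear [-18.6101 -17.2056] front 60.755262591576106
tcp [-29.6697  33.0566]
```

send_rows(deltas="0.002 0 0 0; 0.004 0 0 0; 0.006 0 0 0; 0.007 0 0 0; 0.008 0 0 0")

```text
t: 12.6
eef_pos: [0.5313, 0.1625, 0.0263]
tool_rot: [0.001, 0.988, 0.152, -0.002]
contact_force: [-6.2, -2.1, 8.7]
gripper_width: 0.599
grasp_force: 4.5
```

send_rows(deltas="0.001 0 0 0; 0.0015 0 0 0; 0.002 0 0 0; 0.002 0 0 0")

```text
t: 13.0
eef_pos: [0.5322, 0.1627, 0.0262]
tool_rot: [0.001, 0.988, 0.152, -0.003]
contact_force: [-8.7, -3.0, 11.2]
gripper_width: 0.606
grasp_force: 5.7
```

```bash
python3 chk.py
```

```text
paddle slope dz/dy -0.0476979277572822 z 23.280091897177876 6361
base 15.374846960841474 4272
board 26.153762008178454 5587
jawarm 36.873194234126046 1547
{'t': np.float64(13.05), 'eef_pos': array([0.5322, 0.1627, 0.0261]), 'contact_force': array([-9.0545, -2.7327, 10.7965]), 'torque': array([-0.4928,  1.9774,  0.0594])}
0.67 ((29.734107971191406, -0.8494091033935547), (50.570838928222656, 79.81695556640625), 89.89395141601562) rear [-9.6531 -8.2432] front 69.67873009757584
0.58 ((-109.69841003417969, -153.49334716796875), (81.61811828613281, 52.81930923461914), 13.72126579284668) rear [-145.4551 -142.1082] front -66.44063960327024
tcp [-21.1444  33.0121]
```

The board is at x ≈ 29.7 mm and the force has risen, so it's home. I'll hold briefly, ease the tip off the board, then lift clear.

send_rows(deltas="0 0 0 0; 0 0 0 0; -0.003 0 0 0; -0.006 0 0 0; -0.008 0 0 0")

```text
t: 13.6
eef_pos: [0.531, 0.1627, 0.0281]
tool_rot: [-0.001, 0.988, 0.151, 0.003]
contact_force: [4.1, 1.1, 6.2]
gripper_width: 0.597
grasp_force: 3.0
```

send_rows(deltas="0 0 -0.003 0; 0 0 -0.006 0; 0 0 -0.01 0; 0 0 -0.02 0; 0 0 -0.04 0")

```text
t: 14.1
eef_pos: [0.5265, 0.1612, 0.0663]
tool_rot: [0.0, 0.988, 0.152, -0.002]
contact_force: [1.5, 0.3, 0.2]
gripper_width: 0.597
grasp_force: 0.0
```

send_rows(deltas="0 0 -0.04 0; 0 0 -0.08 0; 0 0 -0.1 0; 0 0 -0.1 0; 0 0 -0.1 0")

```text
t: 14.6
eef_pos: [0.5277, 0.1615, 0.1671]
tool_rot: [0.0, 0.988, 0.152, 0.0]
contact_force: [-0.3, -0.2, -0.6]
gripper_width: 0.597
grasp_force: 0.0
```

```bash
python3 chk.py; python3 -c "
from h import *
save(bot.read_camera('wrist'),'w6.png')"
```

```text
paddle slope dz/dy 0.14304962729419268 z 24.429688964504933 2092
base 15.399792968555149 1177
board 25.987629285116554 1613
jawarm 33.624846800767685 352
{'t': np.float64(14.65), 'eef_pos': array([0.5272, 0.1613, 0.1662]), 'contact_force': array([ 0.2979, -0.2648, -0.3007]), 'torque': array([ 0.0313, -0.0224, -0.03  ])}
0.87 ((29.538192749023438, -1.0691204071044922), (50.12689208984375, 79.63343811035156), 89.85466766357422) rear [-10.0997  -8.5799] front 69.35029552718552
0.85 ((-122.54428100585938, -167.53106689453125), (82.7986068725586, 53.04487228393555), 14.268214225769043) rear [-164.5357 -161.4519] front -79.36722608888864
tcp [-26.3632  33.1413]
```

View pics/w6.png

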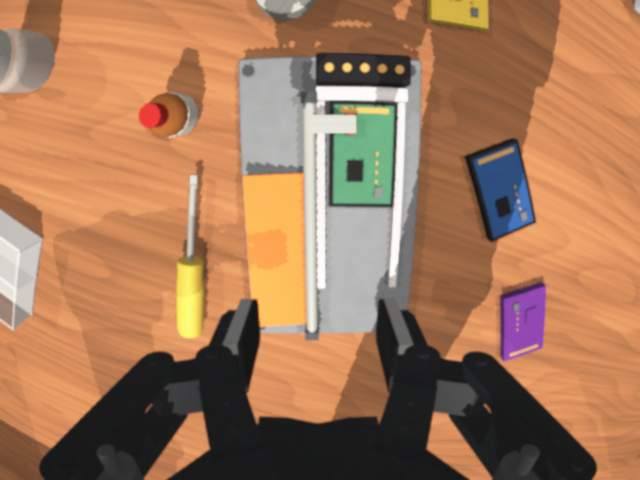

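The board is against the stop (px 362,155; x ≈ 29.5 mm). The jaw is resting on it at (350,122), with clip ≈ 0.27 − 0.14 = 0.13, and the tool is clear.

```bash
python3 -c "
from station import bot
print(bot.hand_in())"
```

```text
the job is handed in; nothing more can be done
None
```

The green board is in the fixture, about 0.5 mm from fully home by the wrist camera; the clip is released with its jaw on the board, the arm is clear, and the job is handed in (no verdict was returned).

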